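# Draw the clay press piston to the pointer and hold it for loading

## Robot

A 7-joint arm with a two-finger parallel gripper is mounted at the origin on the work surface. World frame = base frame: x ahead of the robot, y to its left, z up, the work surface at z = 0. Lengths are in m, angles in rad, forces in N, time in s.
With the tool pointing down it reaches from about 0.4 to 0.875 m from the base axis. Payload 19.3 kg.
Tool frame: the origin (TCP) lies at the very end of the fingers, on their centre line; the grasp point (between the pads) lies 19 mm behind it; z points along the fingers, y is the line along which they close (so a half turn about z gives the same grasp; the last joint's range is limited). The gripper opens to 85 mm and grips with 20 to 120 N. Pads are 22 mm wide; open, the fingers measure 114 mm over their backs; the gripper's body (76 mm by 85 mm) begins 54 mm behind the grasp point. The pads swing forward as they close: fully open they stand 13 mm farther back than shut.
Start: joints at [-1.389, 0.521, -0.036, 1.599, 0.021, 1.021, -0.113], TCP at [0.156, 0.605, 0.231] pointing down, gripper open.
Joint ranges: [-2.91, 2.91], [-0.3, 2.13], [-1.5, 1.42], [0.17, 2.43], [-1.26, 4.41], [0.16, 1.93], [-2.52, 2.52]. Speed limits (rad/s): [1.89, 1.89, 2.39, 2.39, 3.01, 3.01, 3.01].

## Interface

Orientations are given as [roll, pitch, yaw] about the fixed x, y, z axes, in that order (R = Rz(yaw) Ry(pitch) Rx(roll)).
In Python, from workcell import bot gives the robot as it stands. The module is installed in compiled form; this text tells all that it offers.
- The arm moves only by the tool apply_moves, never from a script. Its arguments are lists of equal length, an entry for each row: "claw": the finger opening in m, from 0 to 0.0854; "xyz": the shift along the tool's x, y, z in m, a list of three; "twist": the turn, a rotation vector about the tool's x, y, z in rad, a list of three. A call has 1 to 20 rows; each row shifts and turns the commanded pose from where the row before left it, along the tool's axes as they then stand; what a row does not reach is not made up. A row lasts 1/10 s, in which the tool goes at most 50 mm and 8.59 degrees, less where a joint would pass 70% of its speed; a pose out of reach is approached as far as the arm can. A call with a gripper value outside its range is refused whole. The fingers move at their own pace and stop on an object; "force" is the grip in N (left out, the last holds). Time passes only in rows, so rows that do not move let the fingers close. It gives the time, the measured TCP pose, the force, the opening and the grip force at its end, in the units of the state.
- bot.observe(): the state, without advancing time (a new reading comes with each control period).
- bot.grab_frame(name): name is "scene" or "top" or "wrist"; returns a dict with "img" (384x512x3 uint8, red, green, blue), "vfov" (degrees; the focal length in pixels is half the picture's height over the tangent of half this angle, whatever the lens; pixels are square), "cx", "cy" (the principal point, pixels), "distortion" ([k1, k2, p1, p2, k3] as OpenCV has them; the pictures are not rectified), "view" (4x4, takes a point from world to camera coordinates). Camera axes: x right, y up, looking along -z (the intrinsics and any distortion apply to the point x, -y, -z); pixel columns grow to the right and rows downward; lengths in m; the calibration is good to about 2 mm. A picture is of the moment at which its call begins. There is no depth.
- bot.job_done(): hands the job in; it is judged then, once.
Trained networks look in the newest picture that a camera, given by its name, has taken for a name from the list of things; names that differ only in an ending like _2 or _b are one class to them, and where a whole thing is asked for, a point or a joint stands for the part that bears it (a point fixed in the world has none). Each returns a list of dicts, best first, with "score" (0 to 1); they miss things now and then, are a little off and sometimes report something else, mostly with a low value. They report only what shows in the picture. A call takes as long as a camera call. They do not tell look-alikes from the thing itself.
- bot.find_in(camera, query): "position" ([x, y, z] in m, in world coordinates, good to about 4 mm: the middle of the surface that is visible of it).
The state is a dict: "clock": time; "qpos": joint angles; "qd": joint speeds; "joint_efforts": joint torques, N m; "position": TCP position; "tool_rot": TCP orientation; "force": force on the tool from outside, world axes, zero at the start; "moment": the same for the moment, N m; "grip_width": finger opening in m; "finger_force": force on a finger pad.
Only numpy, scipy, OpenCV 4.12 (cv2) and the standard library are available. Lean on these libraries where they do the work, as an engineer would, in place of code of your own. Each camera call takes 0.05 s, during which the arm holds its last target. There are 200 camera calls.

## Task

Vent the small clay press: push its sprung valve button all the way down, keep it there for a moment and let it come back up. Then take the piston by its wooden crossbar and draw it straight up out of the cylinder until the top of the crossbar is level with the tip of the height pointer beside it, and finish holding it there, still in its bore, gripped firmly and not pressed hard against the side of the bore, so that a colleague can load clay. Do not shift the pointer, the pots or the tools around the press.

Things in the scene. Friction and masses are not known exactly. Their poses are not given: they have to be found in the camera images.
- press: Fixed bench press: steel foot plate 120 (x) x 360 (y) x 12 mm, origin under its centre on the bench. In its middle an upright square aluminium cylinder, 64 x 64 mm, top 107 mm above the bench; its vertical bore, 29.6 mm wide, is on the origin's axis and ends at the foot plate (95 mm deep). At y = +140 mm a post, 12 mm thick, 225 mm high, with the pointer; at y = -135 mm the valve button.
- piston: Loose, 0.4 to 0.65 kg, standing in the bore on the foot plate. Origin: centre of its lower end, z up the rod. Rod 28 mm thick to 100 mm (1.6 mm play in the bore, slides freely if pulled straight, no spring), 18 mm neck, wooden crossbar 24 (x) x 84 (y) mm from 116 to 140 mm up. Grip the crossbar's middle from above across its 24 mm. Its yaw varies.
- crossbar_top (a point): Centre of the top face of the piston's crossbar, 140 mm above the piston's origin; at the start 152 mm above the bench.
- pointer_tip (a point): Tip of the height pointer: a level steel blade 10 mm wide, 4 mm thick, from the post towards the piston; tip at mid thickness, 65 mm from the bore's axis on the press's +y side. Its height varies, 182 to 212 mm above the bench, so the piston must rise 30 to 60 mm. Stiff on its post, but it can be knocked out of place.
- vent (a joint): Sprung valve button, pressed vertically down: 0 m = up, 0.010 m = fully down. It takes about 2.4 N to start and 8 N to push fully down, and springs back.
- vent_top (a point): Centre of the flat top of the steel valve button, 28 mm in diameter, in a black collar 44 mm in diameter whose top is 24 mm above the bench; the button's top is 38 mm above the bench when up and 28 mm when fully down.
- bowl: Bystander: terracotta bowl, 110 mm wide and 45 mm high, origin at the centre of its underside.
- jar: Bystander: glass jar with a steel cap, 72 mm wide and 85 mm high, origin at the centre of its underside.
- mould: Bystander: white plaster plate mould, 150 mm wide and 34 mm high, origin at the centre of its underside.
- brush: Bystander: brush lying on the bench, about 200 mm long, origin under its middle.
Mind the look-alikes: they are no part of the job. What is meant by the piston is not pink or white, and is the larger of those in its own colour.

How it is judged:
By the outcome, as a careful person would: the job done as asked, in the order asked, and still so for the second after the job is handed in, while the arm keeps its last pose, push and grip.
It also fails if it takes over 51 s, if anything falls off the work surface, if the arm or the gripper's body presses on something with over 40 N, if the wrist force passes 120 N, or if a joint passes its speed limit or range.

## Working session

There is one attempt and no reset: what is moved stays moved. The work goes in short steps, Python scripts to look and compute and a tool call to move; the robot and the scene stay as the last step left them, time stands still between calls to the robot, and variables do not carry over. Pictures are saved under pics/ and viewed, at most 10 in all, crops included, and the job is handed in when it is done.

Besides the shell and the picture viewer there is one more tool, called after "Emit:" by a JSON object that holds its "fn" and its "kwargs", one argument or row to a line. apply_moves: Moves the arm, as the interface text tells. Its arguments: {"type":"object","properties":{"claw":{"type":"array"},"xyz":{"type":"array"},"twist":{"type":"array"},"force":{"type":"number"}},"required":["claw","xyz","twist"]}

```bash
mkdir -p pics
cat > h.py <<'E'
import numpy as np,cv2
from workcell import bot
def K(f):
    h=f["img"].shape[0]; fl=h/2/np.tan(np.radians(f["vfov"])/2)
    return np.array([[fl,0,f["cx"]],[0,fl,f["cy"]],[0,0,1.]])
def proj(f,P):
    V=np.array(f["view"]); P=np.atleast_2d(P)
    c=P@V[:3,:3].T+V[:3,3]; c=c*[1,-1,-1]
    return cv2.projectPoints(c.reshape(-1,1,3),np.zeros(3),np.zeros(3),K(f),np.array(f["distortion"],float))[0].reshape(-1,2)
def ray(f,uv):
    V=np.array(f["view"]); n=cv2.undistortPoints(np.array([[uv]],float),K(f),np.array(f["distortion"],float))[0,0]
    d=V[:3,:3].T@np.array([n[0],-n[1],-1]); return -V[:3,:3].T@V[:3,3],d
def atz(f,uv,z):
    o,d=ray(f,uv); return o+d*(z-o[2])/d[2]
def save(n,im): cv2.imwrite("pics/"+n,cv2.cvtColor(im,cv2.COLOR_RGB2BGR))
E
python3 - <<'E'
from h import *
np.set_printoptions(precision=4,suppress=True)
ims=[]
for c in("scene","top"):
    f=bot.grab_frame(c); save(c+"0.png",f["img"])
    for q in("piston","crossbar_top","vent_top","press","pointer_tip"):
        for r in bot.find_in(c,q): print(c,q,round(r["score"],2),np.array(r["position"]),proj(f,r["position"])[0])
s=bot.observe();print(s)
E
```

```text
scene piston 0.69 [0.69   0.0983 0.106 ] [318.3956 199.2188]
scene piston 0.67 [ 0.3893 -0.0242  0.0791] [224.9227 200.1116]
scene piston 0.52 [0.3998 0.1036 0.0873] [245.8972 181.5159]
scene crossbar_top 0.83 [0.6873 0.0938 0.107 ] [317.1625 199.4398]
scene crossbar_top 0.73 [0.3995 0.1068 0.0831] [246.3024 182.0303]
scene crossbar_top 0.59 [ 0.3874 -0.023   0.082 ] [224.6055 199.1201]
scene crossbar_top 0.51 [0.5288 0.1907 0.1884] [288.0471 155.3968]
scene crossbar_top 0.46 [0.5348 0.0487 0.1525] [271.1525 183.163 ]
scene vent_top 0.51 [ 0.5369 -0.0743  0.0372] [254.5247 229.9547]
scene press 0.87 [0.5357 0.0271 0.0143] [268.4926 218.7722]
top piston 0.77 [0.5243 0.0672 0.151 ] [228.4439 199.9743]
top piston 0.54 [0.3932 0.1127 0.107 ] [213.599  245.5946]
top piston 0.52 [0.6801 0.1071 0.1423] [215.4529 147.8787]
top crossbar_top 0.73 [0.5258 0.0564 0.152 ] [232.1651 199.4221]
top crossbar_top 0.73 [0.6842 0.1033 0.1358] [216.9295 147.0322]
top crossbar_top 0.62 [ 0.3851 -0.0173  0.0909] [257.4336 248.3808]
top crossbar_top 0.42 [0.3918 0.1079 0.1068] [215.2198 246.0728]
top vent_top 0.4 [ 0.5307 -0.0733  0.0412] [274.9266 201.7565]
top press 0.93 [0.5181 0.0607 0.0139] [232.7499 206.5258]
top pointer_tip 0.53 [0.5195 0.1872 0.1923] [184.7321 200.0602]
{'clock': 0.6, 'qpos': array([-1.3892,  0.5214, -0.0363,  1.5995,  0.0212,  1.0211, -0.1128]), 'qd': array([ 0.0004,  0.0004,  0.0006,  0.0011,  0.0009, -0.002 ,  0.0001]), 'joint_efforts': array([ -0.0004, -92.651 ,   1.9776, -37.0151,   0.0181,   0.0016,
        -0.    ]), 'position': array([0.1557, 0.6053, 0.2313]), 'tool_rot': array([-3.1416, -0.    ,  2.8898]), 'force': array([0.4111, 0.2716, 0.3323]), 'moment': array([ 0.0037,  0.0536, -0.0259]), 'finger_force': 0.0, 'grip_width': 0.08501052943540674}
```

Run:
```python
import cv2
a=cv2.imread("pics/top0.png")[100:300,130:330]; b=cv2.imread("pics/scene0.png")[110:260,190:350]
cv2.imwrite("pics/topc.png",cv2.resize(a,None,fx=3,fy=3,interpolation=2)); cv2.imwrite("pics/scenec.png",cv2.resize(b,None,fx=4,fy=4,interpolation=2)[:600])
```

```text
(no output)
```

View pics/topc.png

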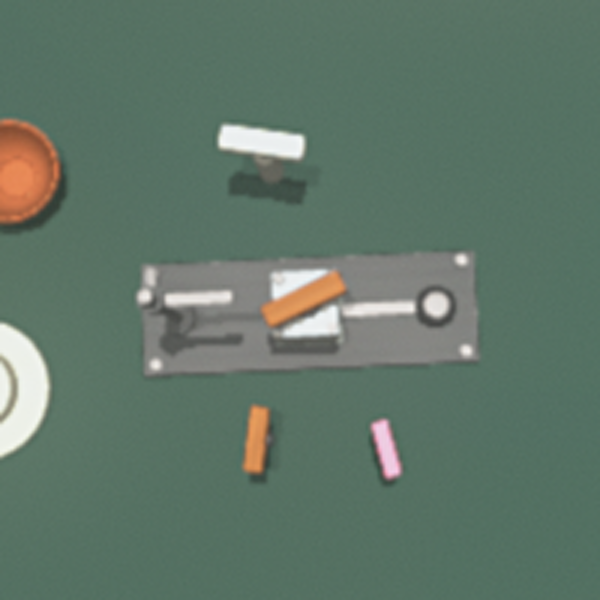

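View pics/scenec.png

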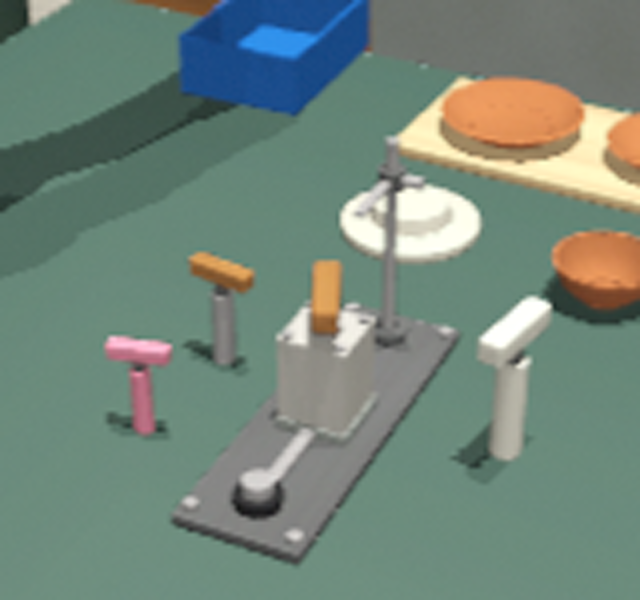

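View pics/scene0.png

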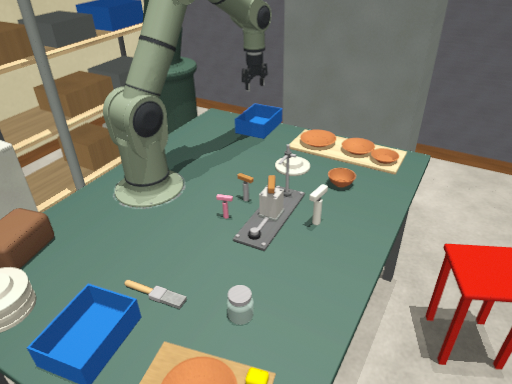

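Run:
```python
from h import *
np.set_printoptions(precision=4,suppress=True)
f=bot.grab_frame("top")
def p(u,v,z): return atz(f,((u+.5)/3-.5+130,(v+.5)/3-.5+100),z)
v=p(435,305,.038);c=p(304,299,.152);print("vent",v,"bar",c)
C=np.array([p(143,266,.012),p(474,252,.012),p(478,360,.012),p(147,377,.012)]);print(C,C.mean(0))
d=(C[0]+C[3]-C[1]-C[2])/2;print("len",np.linalg.norm(d),"+y dir yaw",np.degrees(np.arctan2(d[1],d[0])))
e=p(264,316,.152)-p(343,282,.152);print("bar dir",np.degrees(np.arctan2(e[1],e[0])),np.linalg.norm(e))
for z in(.182,.197,.212): print("tip",p(232,296,z))
print("post",p(147,297,.225))
```

```text
vent [ 0.5324 -0.0727  0.038 ] bar [0.5261 0.0598 0.152 ]
[[ 0.5773  0.2406  0.012 ]
 [ 0.5926 -0.1165  0.012 ]
 [ 0.4761 -0.1197  0.012 ]
 [ 0.4576  0.2339  0.012 ]] [0.5259 0.0596 0.012 ]
len 0.3557335937907359 +y dir yaw 92.71879287766583
bar dir 113.47608372168149 0.08277254090119918
tip [0.5255 0.126  0.182 ]
tip [0.5238 0.1244 0.197 ]
tip [0.5222 0.1229 0.212 ]
post [0.5197 0.1986 0.225 ]
```

Candidates (top picture): large orange bar in the press (231,200), small orange stand-alone (215,246), pink (258,249), white (217,147). I choose the one in the bore: larger of the two orange ones; the crop confirmed it. Starting with a lift, turn and traverse.

Emit:
{"fn": "apply_moves", "kwargs": {
  "claw": [0,0,0,0,0,0,0,0,0,0,0,0,0,0,0,0,0,0,0,0],
  "xyz": [
    [0,0,-0.009],
    [0,0,-0.009],
    [0,0,-0.009],
    [0,0,-0.009],
    [0,0,-0.009],
    [0,0,-0.009],
    [0,0,-0.009],
    [0,0,-0.009],
    [0,0,-0.009],
    [0,0,-0.009],
    [-0.013,0.001,0],
    [-0.026,0.0025,0],
    [-0.026,0.0025,0],
    [-0.026,0.0025,0],
    [-0.026,0.0025,0],
    [-0.026,0.0025,0],
    [-0.026,0.0025,0],
    [-0.026,0.0025,0],
    [-0.026,0.0025,0],
    [-0.026,0.0025,0]
  ],
  "twist": [
    [0,0,0.091],
    [0,0,0.091],
    [0,0,0.091],
    [0,0,0.091],
    [0,0,0.091],
    [0,0,0.091],
    [0,0,0.091],
    [0,0,0.091],
    [0,0,0.091],
    [0,0,0.091],
    [0,0,0],
    [0,0,0],
    [0,0,0],
    [0,0,0],
    [0,0,0],
    [0,0,0],
    [0,0,0],
    [0,0,0],
    [0,0,0],
    [0,0,0]
  ]
}}

```text
clock: 2.65
position: [0.276, 0.386, 0.3209]
tool_rot: [-3.141, 0.0, 1.982]
force: [1.0, 0.3, 0.3]
grip_width: -0.0001
finger_force: 0.0
```

Emit:
{"fn": "apply_moves", "kwargs": {
  "claw": [0,0,0,0,0,0,0,0,0,0,0,0,0,0,0,0,0,0,0,0],
  "xyz": [
    [-0.026,0.0025,0],
    [-0.026,0.0025,0],
    [-0.026,0.0025,0],
    [-0.026,0.0025,0],
    [-0.026,0.0025,0],
    [-0.026,0.0025,0],
    [-0.026,0.0025,0],
    [-0.026,0.0025,0],
    [-0.026,0.0025,0],
    [-0.026,0.0025,0],
    [-0.026,0.0025,0],
    [-0.026,0.0025,0],
    [-0.026,0.0025,0],
    [-0.026,0.0025,0],
    [-0.026,0.0025,0],
    [-0.026,0.0025,0],
    [-0.026,0.0025,0],
    [-0.026,0.0025,0],
    [-0.02,0.0025,0],
    [-0.01,0.0025,0]
  ],
  "twist": [
    [0,0,0],
    [0,0,0],
    [0,0,0],
    [0,0,0],
    [0,0,0],
    [0,0,0],
    [0,0,0],
    [0,0,0],
    [0,0,0],
    [0,0,0],
    [0,0,0],
    [0,0,0],
    [0,0,0],
    [0,0,0],
    [0,0,0],
    [0,0,0],
    [0,0,0],
    [0,0,0],
    [0,0,0],
    [0,0,0]
  ]
}}

```text
clock: 4.65
position: [0.5191, -0.0512, 0.3209]
tool_rot: [-3.141, 0.0, 1.98]
force: [-0.4, 0.8, 0.8]
grip_width: 0.0
finger_force: 0.0
```

Run:
```python
from h import *
np.set_printoptions(precision=4,suppress=True)
f=bot.grab_frame("wrist"); im=f["img"].copy()
print(np.array(f["view"]),f["vfov"],f["distortion"])
for q in("vent_top","crossbar_top","pointer_tip"):
    for r in bot.find_in("wrist",q): print(q,round(r["score"],2),np.array(r["position"]),proj(f,r["position"])[0])
g=cv2.cvtColor(im,cv2.COLOR_RGB2GRAY); np.save("w1.npy",im)
for P in([.5324,-.075,.038],[.526,.0597,.152],[.523,.1247,.197]): print(proj(f,P))
save("w1.png",cv2.resize(im,(800,600),interpolation=cv2.INTER_CUBIC))
print(bot.observe()["position"],bot.observe()["tool_rot"])
```

```text
[[ 0.9177  0.3972  0.0002 -0.4556]
 [-0.3771  0.8715 -0.3133  0.3092]
 [-0.1246  0.2875  0.9496 -0.3871]
 [ 0.      0.      0.      1.    ]] 59.53872286138858 [-0.0797  0.      0.      0.      0.    ]
vent_top 0.77 [ 0.5296 -0.0714  0.0361] [259.0158 159.8086]
crossbar_top 0.84 [0.677  0.1031 0.1421] [473.4756  83.5396]
crossbar_top 0.72 [0.5249 0.0639 0.1499] [315.7585  51.4187]
crossbar_top 0.64 [ 0.381  -0.0153  0.0959] [151.299   71.5284]
[[259.8891 163.4401]]
[[315.2025  56.3487]]
[[360.6168 -34.563 ]]
[ 0.5189 -0.0485  0.3211] [-3.1412 -0.0005  1.9807]
```

View pics/w1.png

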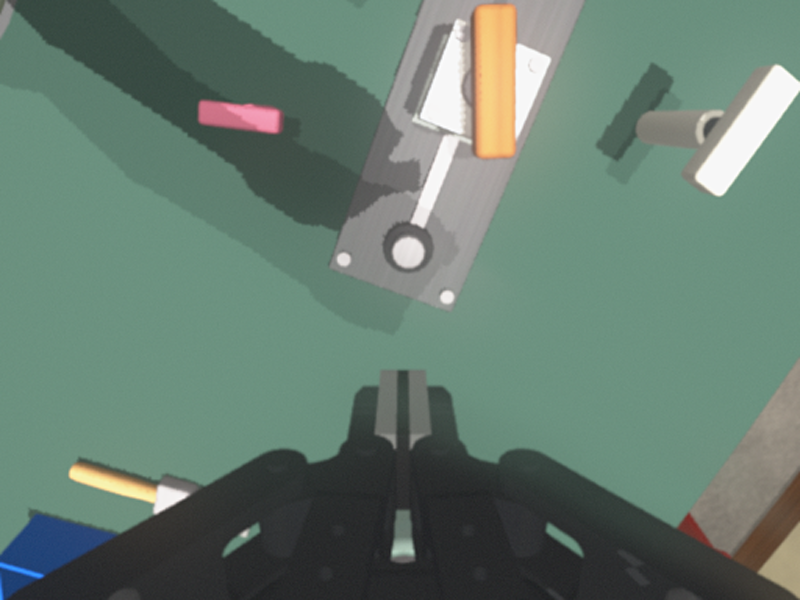

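The picture shows the vent at (408,252) in the 800-wide view, the orange bar's corners about (476,6), (516,5), (514,156), (475,157), and the white look-alike at right.

Run:
```python
from h import *
np.set_printoptions(precision=4,suppress=True)
f=bot.grab_frame("wrist"); im=f["img"]
g=(im.min(2)>165).astype(np.uint8); n,l,s,c=cv2.connectedComponentsWithStats(g)
k=np.argmin(np.linalg.norm(c-[261,161],axis=1)); print(c[k],s[k]); print("vent",atz(f,c[k],.038))
hs=cv2.cvtColor(im,cv2.COLOR_RGB2HSV); m=((hs[...,0]>8)&(hs[...,0]<22)&(hs[...,1]>130)&(hs[...,2]>215)).astype(np.uint8); m[:,:290]=0;m[:,345:]=0;m[120:]=0
q=max(cv2.findContours(m,0,2)[0],key=cv2.contourArea); r=cv2.minAreaRect(q);b=cv2.boxPoints(r);print(b)
B=np.array([atz(f,x,.152) for x in b]);print(B,B.mean(0));
e=[B[1]-B[0],B[2]-B[1]]
for x in e: print(np.linalg.norm(x),np.degrees(np.arctan2(x[1],x[0])))
```

```text
[260.3528 163.0129] [251 154  20  19 309]
vent [ 0.5325 -0.0714  0.038 ]
[[304.   6.]
 [328.   6.]
 [328.  56.]
 [304.  56.]]
[[0.499  0.0958 0.152 ]
 [0.5177 0.1042 0.152 ]
 [0.5359 0.0674 0.152 ]
 [0.5165 0.0587 0.152 ]] [0.5173 0.0815 0.152 ]
0.020560396355183606 24.33605647488668
0.04105513806887932 -63.754480785336085
```

Emit:
{"fn": "apply_moves", "kwargs": {
  "claw": [0,0,0,0,0,0,0,0,0,0,0,0,0,0,0,0,0,0],
  "xyz": [
    [-0.014,0.0013,0],
    [-0.014,0.0013,0],
    [0,0,0.01],
    [0,0,0.02],
    [0,0,0.02],
    [0,0,0.02],
    [0,0,0.02],
    [0,0,0.02],
    [0,0,0.02],
    [0,0,0.02],
    [0,0,0.02],
    [0,0,0.02],
    [0,0,0.02],
    [0,0,0.02],
    [0,0,0.02],
    [0,0,0.018],
    [0,0,0.005],
    [0,0,0]
  ],
  "twist": [
    [0,0,0],
    [0,0,0],
    [0,0,0],
    [0,0,0],
    [0,0,0],
    [0,0,0],
    [0,0,0],
    [0,0,0],
    [0,0,0],
    [0,0,0],
    [0,0,0],
    [0,0,0],
    [0,0,0],
    [0,0,0],
    [0,0,0],
    [0,0,0],
    [0,0,0],
    [0,0,0]
  ]
}}

```text
clock: 6.7
position: [0.5323, -0.073, 0.0479]
tool_rot: [-3.14, -0.001, 1.98]
force: [-0.5, 0.6, 0.5]
grip_width: 0.0
finger_force: 0.0
```

Run:
```python
from h import *
f=bot.grab_frame("wrist"); im=f["img"]
s=bot.observe();print(s["position"],s["tool_rot"],s["force"],proj(f,s["position"]))
save("w2.png",im[100:384,100:412])
```

```text
[ 0.53270039 -0.07322884  0.04856958] [-3.14133923e+00 -1.68108211e-04  1.98024035e+00] [-0.12017516 -0.56363781  0.20196561] [[259.22580554 254.34470098]]
```

View pics/w2.png

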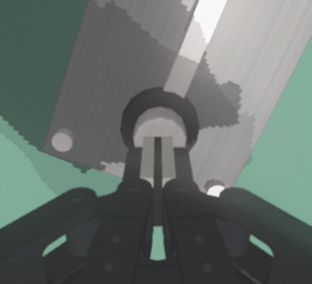

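The fingertips sit centred over the button (crop pixel 160,138). Pushing.

Emit:
{"fn": "apply_moves", "kwargs": {
  "claw": [0,0,0,0,0,0,0,0,0],
  "xyz": [
    [0,0,0.004],
    [0,0,0.004],
    [0,0,0.003],
    [0,0,0.003],
    [0,0,0.002],
    [0,0,0.002],
    [0,0,0.0015],
    [0,0,0],
    [0,0,0]
  ],
  "twist": [
    [0,0,0],
    [0,0,0],
    [0,0,0],
    [0,0,0],
    [0,0,0],
    [0,0,0],
    [0,0,0],
    [0,0,0],
    [0,0,0]
  ]
}}

```text
clock: 7.65
position: [0.5331, -0.0736, 0.0289]
tool_rot: [3.141, -0.0, 1.98]
force: [-1.0, 0.7, 6.8]
grip_width: 0.0
finger_force: 3.6
```

Emit:
{"fn": "apply_moves", "kwargs": {
  "claw": [0,0,0,0,0],
  "xyz": [
    [0,0,0.001],
    [0,0,0.0007],
    [0,0,0],
    [0,0,0],
    [0,0,0]
  ],
  "twist": [
    [0,0,0],
    [0,0,0],
    [0,0,0],
    [0,0,0],
    [0,0,0]
  ]
}}

```text
clock: 8.15
position: [0.5332, -0.0737, 0.0279]
tool_rot: [3.141, -0.0, 1.98]
force: [-4.2, 2.8, 23.3]
grip_width: -0.0002
finger_force: 11.4
```

Bottomed out (23 N). Hold a bit longer, then up.

Emit:
{"fn": "apply_moves", "kwargs": {
  "claw": [0,0,0,0,0,0,0,0,0,0,0,0,0,0,0.03,0.06,0.06,0.06,0.06,0.06],
  "xyz": [
    [0,0,0],
    [0,0,0],
    [0,0,0],
    [0,0,0],
    [0,0,0],
    [0,0,0],
    [0,0,0],
    [0,0,0],
    [0,0,-0.003],
    [0,0,-0.005],
    [0,0,-0.005],
    [0,0,-0.007],
    [0,0,-0.015],
    [0,0,-0.025],
    [0,0,-0.03],
    [0,0,-0.03],
    [0,0,-0.03],
    [0,0,-0.03],
    [0,0,-0.03],
    [0,0,-0.025]
  ],
  "twist": [
    [0,0,0],
    [0,0,0],
    [0,0,0],
    [0,0,0],
    [0,0,0],
    [0,0,0],
    [0,0,0],
    [0,0,0],
    [0,0,0],
    [0,0,0],
    [0,0,0],
    [0,0,0],
    [0,0,0],
    [0,0,0],
    [0,0,0],
    [0,0,0],
    [0,0,0],
    [0,0,0],
    [0,0,0],
    [0,0,0]
  ]
}}

```text
clock: 10.15
position: [0.5327, -0.074, 0.2646]
tool_rot: [3.141, 0.0, 1.979]
force: [-0.3, 0.4, -0.1]
grip_width: 0.0598
finger_force: 0.0
```

Run:
```python
from h import *
np.set_printoptions(precision=4,suppress=True)
f=bot.grab_frame("wrist"); im=f["img"]
for q in("vent_top","crossbar_top","pointer_tip"):
    for r in bot.find_in("wrist",q): print(q,round(r["score"],2),np.array(r["position"]),proj(f,r["position"])[0])
save("w3.png",cv2.resize(im,(800,600),interpolation=cv2.INTER_CUBIC))
```

```text
vent_top 0.89 [ 0.5317 -0.0722  0.0376] [257.4033 150.3652]
crossbar_top 0.87 [ 0.3869 -0.0169  0.0996] [129.785  43.792]
crossbar_top 0.81 [0.5321 0.0489 0.1518] [325.7465  30.9949]
crossbar_top 0.73 [0.673  0.0938 0.1247] [492.1234  60.4504]
```

View pics/w3.png

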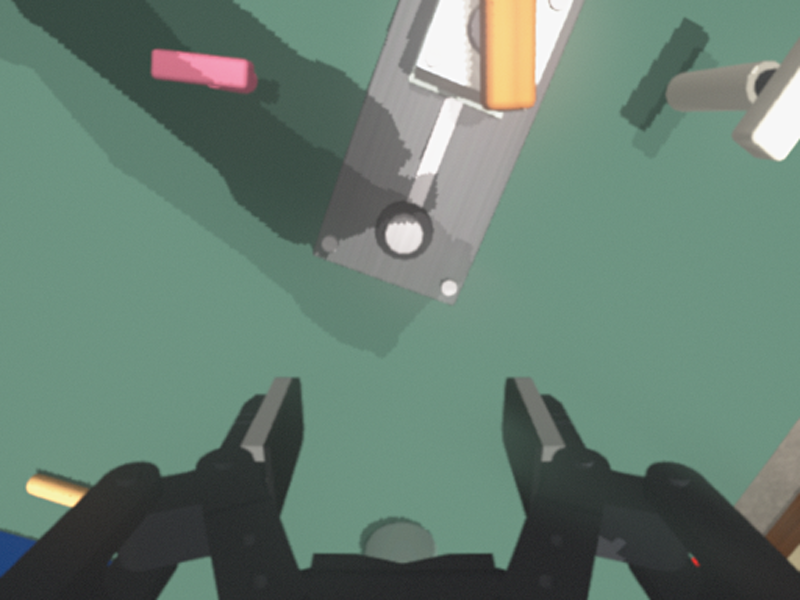

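The button (404,233) is back up; the bar is at top (510,50), partly out of frame. Moving nearer the bar.

Emit:
{"fn": "apply_moves", "kwargs": {
  "claw": [0.06,0.06,0.06,0.06,0.06,0.06],
  "xyz": [
    [0.012,0.004,-0.009],
    [0.016,0.005,-0.009],
    [0.016,0.005,-0.009],
    [0.014,0.005,-0.009],
    [0.009,0.003,0],
    [0,0,0]
  ],
  "twist": [
    [0,0,0],
    [0,0,0],
    [0,0,0],
    [0,0,0],
    [0,0,0],
    [0,0,0]
  ]
}}

```text
clock: 10.95
position: [0.5261, -0.0024, 0.2973]
tool_rot: [-3.141, -0.001, 1.981]
force: [-0.2, -0.2, 0.2]
grip_width: 0.06
finger_force: 0.0
```

Run:
```python
from h import *
np.set_printoptions(precision=4,suppress=True)
f=bot.grab_frame("wrist"); im=f["img"]
import pickle; pickle.dump(f,open("w4.pkl","wb"))
for q in("crossbar_top","pointer_tip"):
    for r in bot.find_in("wrist",q): print(q,round(r["score"],2),np.array(r["position"]),proj(f,r["position"])[0])
print(bot.observe()["position"])
print(proj(f,[.523,.1247,.197]))
save("w4.png",cv2.resize(im,(800,600),interpolation=cv2.INTER_CUBIC))
```

```text
crossbar_top 0.97 [0.5261 0.0651 0.1503] [289.9497 100.8356]
crossbar_top 0.95 [0.4123 0.1025 0.1056] [189.8805   9.848 ]
crossbar_top 0.92 [0.6785 0.1036 0.1421] [456.6598 131.1531]
crossbar_top 0.58 [ 0.3864 -0.0177  0.0965] [127.3894 118.4899]
pointer_tip 0.56 [0.5212 0.1344 0.1921] [331.8509   7.5645]
[ 0.5262 -0.0043  0.2975]
[[329.4196  21.331 ]]
```

View pics/w4.png

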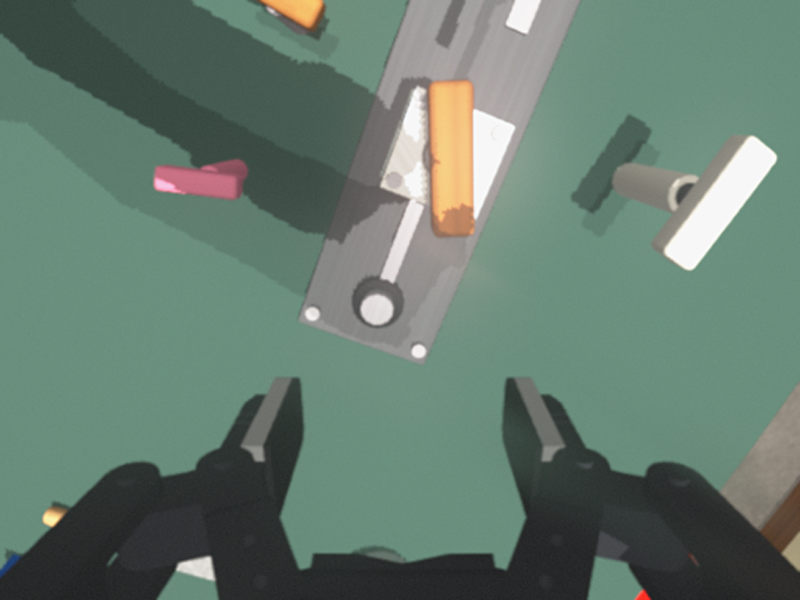

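Run:
```python
from h import *
import pickle; f=pickle.load(open("w4.pkl","rb"))
np.set_printoptions(precision=4,suppress=True)
def g(u,v,z): return atz(f,((u+.5)/1.5625-.5,(v+.5)/1.5625-.5),z)
print("cam",ray(f,(0,0))[0])
a=[g(*x,.152) for x in((430,82),(472,80),(474,235),(432,237))]
print(a,np.mean(a,0)); d=(a[0]+a[1]-a[2]-a[3])/2;print(np.linalg.norm(d),np.linalg.norm(a[0]-a[1]),np.degrees(np.arctan2(d[1],d[0])))
c=np.array([.526,.0607]);dr=np.array([np.cos(np.radians(92.7)),np.sin(np.radians(92.7))])
for z in(.182,.187,.192,.197,.202,.207,.212):
    p=g(518,31,z); q=p[:2]-c; print(z,p[:2],"along",q@dr,"lat",q@[dr[1],-dr[0]])
```

```text
cam [0.4935 0.0714 0.441 ]
[array([0.4985, 0.0954, 0.152 ]), array([0.518 , 0.1051, 0.152 ]), array([0.5545, 0.0315, 0.152 ]), array([0.5333, 0.021 , 0.152 ])] [0.5261 0.0632 0.152 ]
0.08212613925234122 0.021811714397971586 115.71854129578315
0.182 [0.5256 0.1296] along 0.06879966317981766 lat 0.002816211799545087
0.187 [0.525  0.1284] along 0.06770750025396623 lat 0.002144570172644275
0.192 [0.5243 0.1273] along 0.06661533732811475 lat 0.0014729285457433506
0.197 [0.5237 0.1262] along 0.06552317440226332 lat 0.0008012869188425383
0.202 [0.5231 0.1251] along 0.06443101147641188 lat 0.0001296452919417262
0.207 [0.5225 0.1239] along 0.06333884855056045 lat -0.000541996334959086
0.212 [0.5219 0.1228] along 0.06224668562470899 lat -0.0012136379618600097
```

Emit:
{"fn": "apply_moves", "kwargs": {
  "claw": [0.06,0.06,0.06,0.06,0.06,0.06],
  "xyz": [
    [0.01,0.004,0.01],
    [0.014,0.006,0.01],
    [0.014,0.006,0.01],
    [0.012,0.006,0.0075],
    [0.0096,0.004,0],
    [0,0,0]
  ],
  "twist": [
    [0,0,-0.013],
    [0,0,-0.013],
    [0,0,0],
    [0,0,0],
    [0,0,0],
    [0,0,0]
  ]
}}

```text
clock: 11.7
position: [0.5254, 0.0633, 0.2604]
tool_rot: [-3.141, -0.0, 2.008]
force: [0.1, -0.1, 0.3]
grip_width: 0.0601
finger_force: 0.0
```

Run:
```python
from h import *
np.set_printoptions(precision=4,suppress=True)
f=bot.grab_frame("wrist"); im=f["img"]
import pickle; pickle.dump(f,open("w5.pkl","wb"))
for q in("crossbar_top","pointer_tip"):
    for r in bot.find_in("wrist",q): print(q,round(r["score"],2),np.array(r["position"]),proj(f,r["position"])[0])
s=bot.observe();print(s["position"],s["tool_rot"])
save("w5.png",cv2.resize(im,(800,600),interpolation=cv2.INTER_CUBIC))
```

```text
crossbar_top 0.93 [0.5246 0.0665 0.1519] [258.843  180.5741]
crossbar_top 0.78 [0.3984 0.1098 0.108 ] [144.5886  60.1729]
crossbar_top 0.75 [0.6763 0.1069 0.1386] [436.3319 206.4844]
crossbar_top 0.64 [ 0.3863 -0.0161  0.0967] [ 94.3866 180.1156]
[0.5256 0.0611 0.261 ] [3.1411 0.0004 2.0053]
```

View pics/w5.png

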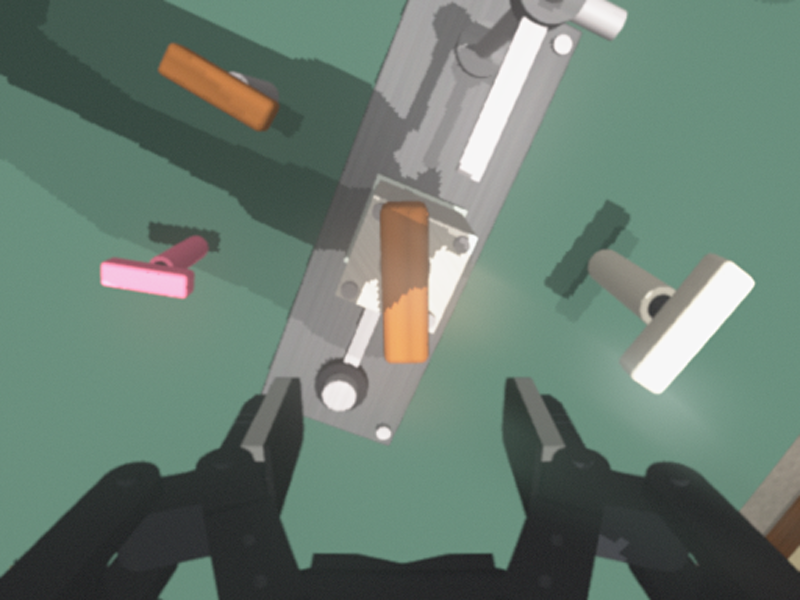

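Tip of the pointer at (469,178), bar top corners about (381,204), (427,204), (429,361), (386,362); the button is up.

Run:
```python
from h import *
import pickle; F=[pickle.load(open(n,"rb")) for n in("w4.pkl","w5.pkl")]
np.set_printoptions(precision=4,suppress=True)
def px(u,v): return ((u+.5)/1.5625-.5,(v+.5)/1.5625-.5)
def tri(ps):
    A=np.zeros((3,3));b=np.zeros(3)
    for f,p in zip(F,ps):
        o,d=ray(f,px(*p));d/=np.linalg.norm(d);M=np.eye(3)-np.outer(d,d);A+=M;b+=M@o
    return np.linalg.solve(A,b)
print("tip",tri([(518,31),(469,178)]))
print("bar far L",tri([(430,82),(381,203)]),"far R",tri([(472,80),(427,204)]),"near R",tri([(473,235),(429,361)]),"near L",tri([(433,237),(386,362)]))
f=F[1];a=[atz(f,px(*x),.152) for x in((381,203),(427,204),(429,361),(386,362))]
print(np.mean(a,0)); d=(a[0]+a[1]-a[2]-a[3])/2;print(np.linalg.norm(d),np.linalg.norm(a[0]-a[1]),np.degrees(np.arctan2(d[1],d[0])))
c=np.array([.526,.0607]);dr=np.array([np.cos(np.radians(92.7)),np.sin(np.radians(92.7))])
for z in(.187,.192,.197,.202,.207):
    p=atz(f,px(469,178),z); q=p[:2]-c; print(z,p[:2],"along",q@dr,"lat",q@[dr[1],-dr[0]])
```

```text
tip [0.5245 0.1278 0.1895]
bar far L [0.4982 0.0962 0.1413] far R [0.5185 0.1059 0.1447] near R [0.5554 0.0307 0.1475] near L [0.5347 0.0205 0.1479]
[0.526  0.0649 0.152 ]
0.08347707119824402 0.022094366668720056 116.33451467770387
0.187 [0.5247 0.1277] along 0.06701753833003483 lat 0.001908493457237785
0.192 [0.524  0.1279] along 0.06725143345337195 lat 0.0011350054121147992
0.197 [0.5232 0.1281] along 0.06748532857670908 lat 0.00036151736699192464
0.202 [0.5224 0.1283] along 0.06771922370004621 lat -0.00041197067813106064
0.207 [0.5216 0.1285] along 0.06795311882338333 lat -0.0011854587232539358
```

Emit:
{"fn": "apply_moves", "kwargs": {
  "claw": [0.06,0.06,0.06,0.06,0.06,0.06,0.06,0.06,0.06,0.06],
  "xyz": [
    [0,0.001,0.01],
    [0,0,0.02],
    [0,0,0.02],
    [0,0,0.02],
    [0,0,0.02],
    [0,0,0.02],
    [0,0,0.015],
    [0,0,0.01],
    [0,0,0.005],
    [0,0,0]
  ],
  "twist": [
    [0,0,-0.018],
    [0,0,0],
    [0,0,0],
    [0,0,0],
    [0,0,0],
    [0,0,0],
    [0,0,0],
    [0,0,0],
    [0,0,0],
    [0,0,0]
  ]
}}

```text
clock: 12.85
position: [0.5263, 0.0617, 0.1203]
tool_rot: [-3.141, 0.0, 2.024]
force: [0.0, 0.3, 0.3]
grip_width: 0.06
finger_force: 0.0
```

Emit:
{"fn": "apply_moves", "kwargs": {
  "claw": [0.04,0.036,0.033,0.03,0.028,0.026,0.024,0.022,0.02,0.02,0.02],
  "xyz": [
    [0,0,0],
    [0,0,0],
    [0,0,0],
    [0,0,0],
    [0,0,0],
    [0,0,0],
    [0,0,0],
    [0,0,0],
    [0,0,0],
    [0,0,0],
    [0,0,0]
  ],
  "twist": [
    [0,0,0],
    [0,0,0],
    [0,0,0],
    [0,0,0],
    [0,0,0],
    [0,0,0],
    [0,0,0],
    [0,0,0],
    [0,0,0],
    [0,0,0],
    [0,0,0]
  ],
  "force": 25
}}

```text
clock: 13.95
position: [0.5266, 0.062, 0.1207]
tool_rot: [3.141, 0.0, 2.024]
force: [0.9, 1.1, 3.0]
grip_width: 0.0239
finger_force: 25.0
```

Emit:
{"fn": "apply_moves", "kwargs": {
  "claw": [0.015,0.015,0.015,0.015,0.015,0.015,0.015,0.015,0.015],
  "xyz": [
    [0,0,0],
    [0,0,0],
    [0,0,0],
    [0,0,-0.002],
    [0,0,-0.003],
    [0,0,-0.003],
    [0,0,-0.002],
    [0,0,0],
    [0,0,0]
  ],
  "twist": [
    [0,0,0],
    [0,0,0],
    [0,0,0],
    [0,0,0],
    [0,0,0],
    [0,0,0],
    [0,0,0],
    [0,0,0],
    [0,0,0]
  ],
  "force": 60
}}

```text
clock: 14.85
position: [0.5262, 0.0619, 0.1306]
tool_rot: [-3.141, -0.0, 2.024]
force: [1.0, 0.8, -3.8]
grip_width: 0.0235
finger_force: 59.5
```

Run:
```python
from h import *
s=bot.observe();print(s)
```

```text
{'clock': 14.85, 'qpos': array([-0.571334  ,  0.56174058,  0.47331739,  1.95841923, -0.3819471 ,
        0.70946173,  0.58649461]), 'qd': array([ 0.00011085,  0.00406229, -0.00283895, -0.00121818, -0.00187986,
       -0.00147652,  0.0004666 ]), 'joint_efforts': array([ 6.81037595e-02, -8.08096647e+01,  1.30127710e+01, -2.69693792e+01,
        1.09226767e-01,  1.89359109e-01, -1.28664292e-02]), 'position': array([0.52620974, 0.06191591, 0.13061153]), 'tool_rot': array([-3.14141047e+00, -5.01173200e-05,  2.02376398e+00]), 'force': array([ 1.00026622,  0.82663336, -3.81734242]), 'moment': array([ 0.02390572, -0.10874124,  0.0217629 ]), 'finger_force': 59.5499324798584, 'grip_width': 0.023507746660571968}
```

Emit:
{"fn": "apply_moves", "kwargs": {
  "claw": [0.015,0.015,0.015,0.015,0.015,0.015,0.015,0.015,0.015,0.015],
  "xyz": [
    [0,0,-0.002],
    [0,0,-0.004],
    [0,0,-0.005],
    [0,0,-0.005],
    [0,0,-0.005],
    [0,0,-0.004],
    [0,0,-0.004],
    [0,0,-0.003],
    [0,0,0],
    [0,0,0]
  ],
  "twist": [
    [0,0,0],
    [0,0,0],
    [0,0,0],
    [0,0,0],
    [0,0,0],
    [0,0,0],
    [0,0,0],
    [0,0,0],
    [0,0,0],
    [0,0,0]
  ]
}}

```text
clock: 15.85
position: [0.5263, 0.0619, 0.1625]
tool_rot: [-3.141, -0.0, 2.024]
force: [-0.5, 0.4, -5.3]
grip_width: 0.0233
finger_force: 59.6
```

Run:
```python
from h import *
import pickle
np.set_printoptions(precision=4,suppress=True)
F={c:bot.grab_frame(c) for c in("wrist","scene","top")}; pickle.dump(F,open("F.pkl","wb"))
for c in F:
  for q in("crossbar_top","pointer_tip"):
    for r in bot.find_in(c,q): print(c,q,round(r["score"],2),np.array(r["position"]),proj(F[c],r["position"])[0])
s=bot.observe();print(s["position"],s["force"],s["moment"],s["clock"])
a=cv2.resize(F["wrist"]["img"][:300],(512,300)); 
S=cv2.resize(F["scene"]["img"][140:215,250:310],None,fx=8,fy=8,interpolation=2)
W=cv2.resize(F["wrist"]["img"][80:230,200:360],None,fx=2,fy=2,interpolation=2)
W=cv2.copyMakeBorder(W,0,300,0,0,0); save("cmp.png",np.hstack([S,W]))
print(np.hstack([S,W]).shape)
```

```text
wrist crossbar_top 0.94 [0.5209 0.0761 0.1942] [262.2981 259.3629]
wrist crossbar_top 0.81 [ 0.3881 -0.0109  0.0911] [ 39.5395 207.2412]
wrist crossbar_top 0.8 [0.4007 0.1119 0.1033] [99.9678 45.579 ]
wrist crossbar_top 0.61 [0.6713 0.0984 0.124 ] [483.9177 262.4806]
wrist pointer_tip 0.67 [0.5211 0.1515 0.1913] [363.7316  72.24  ]
scene crossbar_top 0.75 [ 0.3878 -0.0211  0.0822] [224.9915 198.8297]
scene crossbar_top 0.7 [0.535  0.0511 0.1808] [271.5477 175.7885]
scene crossbar_top 0.55 [0.6862 0.093  0.1061] [316.7522 199.6891]
scene crossbar_top 0.5 [0.3991 0.1056 0.0877] [246.0058 181.1208]
scene pointer_tip 0.27 [0.5421 0.029  0.0157] [270.3359 218.6926]
top crossbar_top 0.79 [0.6858 0.1039 0.1381] [216.6699 146.3231]
top crossbar_top 0.72 [ 0.6553 -0.3619  0.0858] [369.3867 159.9719]
top crossbar_top 0.43 [ 0.3823 -0.0161  0.0937] [257.0466 249.3295]
top pointer_tip 0.48 [0.5207 0.2013 0.1947] [179.5609 199.5374]
[0.5263 0.0619 0.1626] [-0.1888  0.9727 -4.0507] [0.0069 0.0203 0.0015] 16.3
(600, 800, 3)
```

View pics/cmp.png

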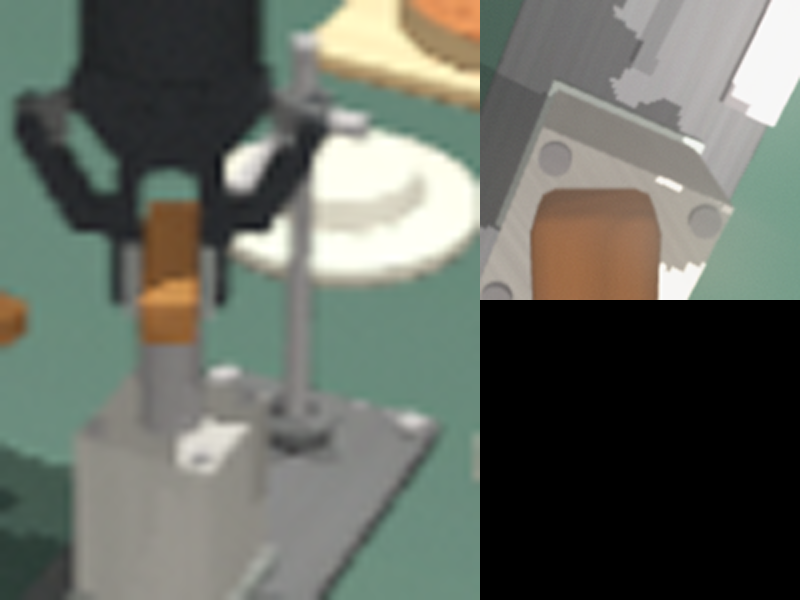

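```bash
cat > fit.py <<'E'
from h import *
import pickle
from scipy.optimize import least_squares
np.set_printoptions(precision=4,suppress=True)
w4,w5=[pickle.load(open(n,"rb")) for n in("w4.pkl","w5.pkl")]; F=pickle.load(open("F.pkl","rb"))
def cr(u,v,k,a,b): return ((u+.5)/k-.5+a,(v+.5)/k-.5+b)
V,B,T="V","B","T"; L={"V":(0,-.135,.038),"B":(0,0,.152),"C1":(-.032,.032,.107),"C2":(.032,.032,.107),"C3":(-.032,-.032,.107)}
obs=[(w4,1.5625,0,0,{"V":(376,308),"B":(452,158),"T":(518,31),"C2":(515,125),"C3":(382,188)}),
(w5,1.5625,0,0,{"V":(338,396),"B":(406,282),"T":(469,178),"C2":(477,237),"C3":(337,292)}),
(F["wrist"],2,-40,80,{"T":(748,110),"C1":(543,125),"C2":(733,210)}),
(F["top"],3,130,100,{"V":(435,305),"B":(304,299),"T":(232,296)}),
(F["scene"],4,190,110,{"V":(256,482),"B":(327,289),"T":(360,213)})]
pr=[]
def res(x,use,rep=False):
    c,y,zt=x[:2],x[2],x[3];R=np.array([[np.cos(y),-np.sin(y)],[np.sin(y),np.cos(y)]]);out=[]
    for i,(f,k,a,b,d) in enumerate(obs):
        s=x[4+2*i:6+2*i]
        if i not in use: continue
        for n,uv in d.items():
            l=L.get(n,(0,.065,zt+.002)); P=[*(c+R@l[:2]),l[2]]
            e=proj(f,P)[0]+s-np.array(cr(*uv,k,a,b)); out+=list(e)
            if rep: print(i,n,e)
    return np.array(out) if rep else np.r_[out,x[4:]/4,(zt-.197)/.03]
for use in([0,1,2,3,4],[0,1],[2],[0],[1],[3],[4],[0,1,2]):
    r=least_squares(res,np.r_[.526,.061,.047,.197,np.zeros(10)],args=(use,),loss="soft_l1",x_scale=np.r_[.01,.01,.1,.01,np.ones(10)])
    print(use,r.x[:4],r.x[4:],r.cost)
    if len(use)==5: res(r.x,use,True)
E
python3 fit.py
```

```text
[0, 1, 2, 3, 4] [0.526  0.0641 0.0348 0.185 ] [ 0.7173  0.5975  0.5259  0.6287 -0.7377  1.3503  1.1194 -0.3378  0.3858
  1.0071] 11.729245281090792
0 V [0.0769 0.2579]
0 B [1.1219 1.6238]
0 T [-0.4444 -1.1276]
0 C2 [0.2139 0.5957]
0 C3 [-0.9035 -2.0858]
1 V [ 0.0132 -0.6742]
1 B [0.0031 4.2316]
1 T [ 0.0439 -2.0392]
1 C2 [ 0.8673 -0.0018]
1 C3 [-1.1267  0.4992]
2 T [-0.0089  0.7452]
2 C1 [0.1452 0.0544]
2 C2 [-0.0898 -1.0738]
3 V [0.5234 0.2048]
3 B [-0.3933 -0.3052]
3 T [-0.1674  0.1131]
4 V [ 0.184  -0.4992]
4 B [-0.0198 -0.4024]
4 T [-0.1884  1.1654]
[0, 1] [0.5272 0.0627 0.0389 0.1874] [ 0.0423 -1.1057 -0.1253 -1.2779  0.      0.      0.      0.      0.
  0.    ] 9.104313281567201
[2] [0.5254 0.0646 0.0261 0.1837] [-0.     -0.     -0.      0.     -0.6245  2.6759  0.      0.      0.
  0.    ] 0.43159526474627374
[0] [0.528  0.0632 0.0404 0.1856] [-0.8485 -1.0309  0.      0.      0.      0.      0.      0.      0.
  0.    ] 3.67117278488262
[1] [0.5254 0.0631 0.039  0.1938] [ 0.      0.      1.1536 -0.2214  0.      0.      0.      0.      0.
  0.    ] 5.078165657615244
[3] [0.5269 0.0582 0.0431 0.1936] [-0.      0.      0.     -0.     -0.      0.     -0.762   0.1251  0.
  0.    ] 0.2149907729239584
[4] [0.5307 0.0583 0.0296 0.191 ] [ 0.      0.      0.      0.      0.      0.      0.      0.     -0.0024
  0.2177] 0.02391979161886648
[0, 1, 2] [0.5263 0.0642 0.0342 0.184 ] [ 0.4393  0.4948  0.1842  0.5689 -1.2278  1.346   0.      0.      0.
  0.    ] 10.49422715073873
```

Run:
```python
from h import *
import pickle
w4,w5=[pickle.load(open(n,"rb"))["img"] for n in("w4.pkl","w5.pkl")]; w6=pickle.load(open("F.pkl","rb"))["wrist"]["img"]
sc,tp=[cv2.cvtColor(cv2.imread("pics/%s0.png"%n),cv2.COLOR_BGR2RGB) for n in("scene","top")]
T=[]
for im,x,y,k in((w4,331,20,6),(w5,300,114,6),(w6,334,135,6),(sc,280,163,6),(sc,271,182,6),(sc,254,230,6),(tp,207,198,6),(tp,231,199,6),(w6,258,185,3)):
    w,h=264//k,198//k; x0,y0=max(0,x-w//2),max(0,y-h//2); t=cv2.resize(im[y0:y0+h,x0:x0+w],(264,198),interpolation=cv2.INTER_NEAREST)
    t=cv2.copyMakeBorder(t,2,0,2,0,0); print(x0,y0,k)
    for i in range(0,w,5): t[:8 if i%10==0 else 4,2+i*k]=[255,0,0]
    for i in range(0,h,5): t[2+i*k,:8 if i%10==0 else 4]=[255,0,0]
    T.append(t)
save("tiles.png",np.vstack([np.hstack(T[i:i+3]) for i in(0,3,6)]))
```

```text
309 4 6
278 98 6
312 119 6
258 147 6
249 166 6
232 214 6
185 182 6
209 183 6
214 152 3
```

View pics/tiles.png

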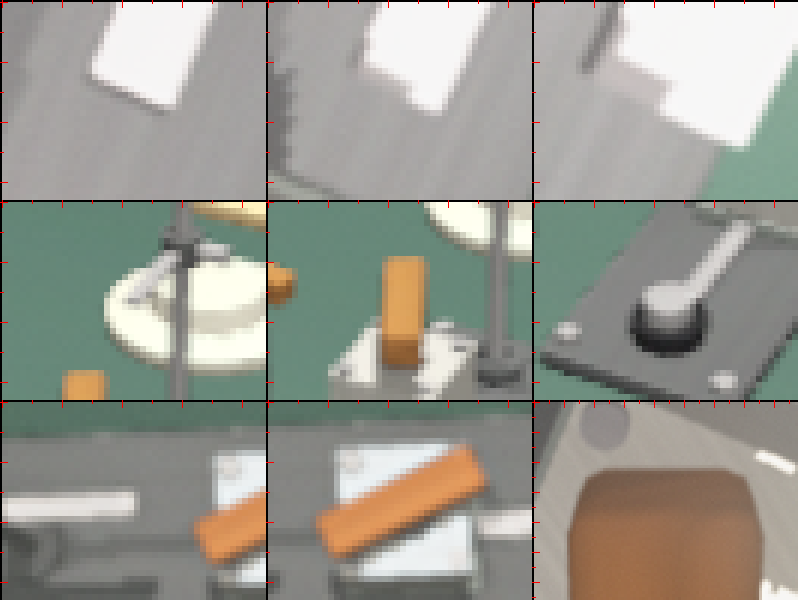

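```bash
python3 - <<'E'
s=open("fit.py").read()
a=s.index("obs=");b=s.index("pr=[]")
new='''L["VP"]=L["V"]
obs=[(w4,1,0,0,{"V":(240.5,197),"TR":(336.8,20.8),"TL":(323.2,15.2),"C2":(329.4,79.8),"C3":(244.3,120.1)}),
(w5,1,0,0,{"V":(216.2,253.3),"TR":(306,116.2),"C2":(305.1,151.5),"C3":(215.5,186.7)}),
(F["wrist"],1,0,0,{"TR":(347.2,142.8),"TL":(322.5,133.2),"C1":(231.3,142.3),"C2":(326.3,184.8)}),
(F["top"],1,0,0,{"V":(274.7,201.3),"B":(230.5,199.0),"T":(206.7,198.5)}),
(F["scene"],1,0,0,{"V":(254.5,229.4),"B":(271.2,181.4),"T":(279.7,162.3)})]
'''
s=s[:a]+new+s[b:]
s=s.replace('L.get(n,(0,.065,zt+.002))','L.get(n,({"T":0,"TR":.005,"TL":-.005}.get(n,0),.065,zt+(0 if i==4 else .002)))').replace("def cr(u,v,k,a,b): return ((u+.5)/k-.5+a,(v+.5)/k-.5+b)","def cr(u,v,k,a,b): return (u,v)")
s=s.replace("(zt-.197)/.03]","(zt-.197)/.03,(y-.043)/.01,(c-[.5262,.0615])/.0015]")
open("fit2.py","w").write(s)
E
python3 fit2.py
```

```text
[0, 1, 2, 3, 4] [0.5263 0.063  0.0431 0.1883] [ 0.3276 -0.5228  0.1559 -0.3188  0.224  -0.1271  0.5226 -0.1868  0.656
  0.2577] 6.541449156124551
0 V [0.3842 0.2557]
0 TR [0.2818 0.2187]
0 TL [0.7023 0.0417]
0 C2 [-0.4951  0.4061]
0 C3 [-1.2517 -1.5937]
1 V [ 0.345  -0.4957]
1 TR [ 0.392  -0.2533]
1 C2 [ 0.1233 -0.0352]
1 C3 [-1.45    1.1159]
2 TR [0.0402 1.2089]
2 TL [-0.5756 -0.6485]
2 C1 [0.2229 0.7112]
2 C2 [ 0.2333 -1.3244]
3 V [ 0.2397 -0.0761]
3 B [-0.0931  0.0565]
3 T [-0.1754  0.0311]
4 V [-0.2019 -0.2073]
4 B [ 0.3619 -0.4914]
4 T [-0.1859  0.8068]
[0, 1] [0.5261 0.0625 0.0439 0.1881] [ 0.8783 -0.9543  0.678  -0.6724  0.      0.      0.      0.      0.
  0.    ] 3.8314101658128896
[2] [0.5265 0.063  0.0368 0.1872] [ 0.      0.     -0.     -0.     -0.3212 -0.2263  0.      0.      0.
  0.    ] 2.0414779159023393
[0] [0.5261 0.0621 0.0463 0.1889] [ 1.0406 -1.2202  0.      0.      0.      0.      0.      0.      0.
  0.    ] 2.166400744422196
[1] [0.5262 0.0621 0.0411 0.1867] [-0.      0.      0.8176 -1.1757  0.      0.      0.      0.      0.
  0.    ] 1.7030969398334106
[3] [0.5262 0.0615 0.0429 0.19  ] [-0.      0.      0.      0.      0.      0.      0.0384 -0.1996  0.
  0.    ] 0.07808728797009468
[4] [0.5262 0.0615 0.0433 0.1929] [0.     0.     0.     0.     0.     0.     0.     0.     0.8705 0.3854] 0.16431977300892897
[0, 1, 2] [0.5264 0.0631 0.0426 0.1879] [ 0.2509 -0.5733  0.053  -0.289   0.0641 -0.0062  0.      0.      0.
  0.    ] 5.905148559313568
```

Emit:
{"fn": "apply_moves", "kwargs": {
  "claw": [0.015,0.015,0.015,0.015,0.015],
  "xyz": [
    [0,0,0.002],
    [0,0,0.002],
    [0,0,0.001],
    [0,0,0],
    [0,0,0]
  ],
  "twist": [
    [0,0,0],
    [0,0,0],
    [0,0,0],
    [0,0,0],
    [0,0,0]
  ]
}}

```text
clock: 16.8
position: [0.5263, 0.0619, 0.1576]
tool_rot: [-3.141, 0.0, 2.024]
force: [-0.4, 1.0, -4.5]
grip_width: 0.0232
finger_force: 59.6
```

Run:
```python
from h import *
import pickle
np.set_printoptions(precision=4,suppress=True,linewidth=200)
f=bot.grab_frame("wrist");im=f["img"];pickle.dump(f,open("w7.pkl","wb"))
s=bot.observe();print(s["position"],s["force"],s["moment"],s["clock"],s["grip_width"])
print(np.array(f["view"]))
# blade right corner: white mask
m=(im.min(2)>225).astype(np.uint8);m[:, :290]=0;m[190:]=0
q=max(cv2.findContours(m,0,2)[0],key=cv2.contourArea);print(cv2.approxPolyDP(q,2,True)[:,0].tolist())
c=np.array([.5263,.0625]);y=.043;R=np.array([[np.cos(y),-np.sin(y)],[np.sin(y),np.cos(y)]])
for z in(.185,.188,.191,.194): print(z,"TR,TL",proj(f,[[*(c+R@[.005,.065]),z+.002],[*(c+R@[-.005,.065]),z+.002]]).ravel())
a=np.radians(116);d=np.array([np.cos(a),np.sin(a)]);n=np.array([-d[1],d[0]])
for z in(.183,.186,.189,.192): print(z,"bar end",proj(f,[[*(c+.042*d+k*.012*n),z] for k in(1,-1)]).ravel())
g=im[...,0].astype(int);print("col258 rows165-205",g[165:205,250:266].mean(1).astype(int));
for r in(200,215): print("row",r,g[r,212:236].tolist(),g[r,280:306].tolist())
```

```text
[0.5264 0.0619 0.1576] [-0.3459  0.3334 -4.2093] [-0.0316 -0.0089  0.0189] 16.85 0.022746088094496696
[[ 0.8994  0.4371  0.0006 -0.5001]
 [-0.415   0.8542 -0.3132  0.1831]
 [-0.1374  0.2814  0.9497 -0.2565]
 [ 0.      0.      0.      1.    ]]
[[422, 0], [388, 1], [330, 120], [329, 129], [338, 134], [338, 140], [351, 143]]
0.185 TR,TL [347.4008 146.0622 321.7733 134.4835]
0.188 TR,TL [349.6615 147.8073 323.4199 135.9525]
0.191 TR,TL [352.0373 149.6426 325.1523 137.4988]
0.194 TR,TL [354.5369 151.5753 326.9772 139.1286]
0.183 bar end [226.8535 185.4701 291.6426 185.3738]
0.186 bar end [226.1414 188.0245 292.4488 187.9255]
0.189 bar end [225.3955 190.7015 293.2933 190.5996]
0.192 bar end [224.6134 193.51   294.1789 193.405 ]
col258 rows165-205 [172 171 172 171 171 171 172 171 162 141 122 120 122 125 127 128 128 128 129 129 130 132 135 139 143 146 148 150 150 150 150 150 151 150 150 151 151 150 151 150]
row 200 [180, 179, 178, 175, 173, 172, 172, 174, 178, 178, 179, 177, 165, 132, 129, 138, 141, 144, 146, 148, 151, 154, 155, 154] [153, 154, 151, 151, 150, 147, 145, 144, 140, 138, 154, 171, 175, 177, 176, 178, 176, 174, 173, 172, 172, 173, 175, 177, 174, 175]
row 215 [176, 176, 172, 172, 172, 173, 174, 173, 175, 179, 179, 180, 173, 147, 129, 134, 140, 144, 146, 147, 149, 151, 154, 157] [153, 154, 148, 146, 147, 145, 142, 138, 137, 195, 242, 210, 177, 195, 218, 200, 185, 177, 175, 173, 174, 176, 177, 180, 185, 178]
```

```bash
python3 - <<'E'
s=open("fit2.py").read()
s=s.replace('(F["wrist"],1,0,0,{','(pickle.load(open("w7.pkl","rb")),1,0,0,{"TR":(351.3,143.5),"E1":(224.7,189),"E2":(289.7,189)}),\n(F["wrist"],1,0,0,{"E1":(224.8,189.2),"E2":(290.5,189.2),').replace("np.zeros(10)","np.zeros(12)").replace("np.ones(10)","np.ones(12)").replace("i==4","i==5")
s=s.replace("            l=L.get","            if n[0]=='E':\n                a=2.025-y;k=1 if n=='E1' else -1;L[n]=(.042*np.cos(a)-k*.012*np.sin(a),.042*np.sin(a)+k*.012*np.cos(a),.189 if i==2 else .194)\n            l=L.get")
i=s.index("for use in"); s=s[:i]+s[i:].replace("([0,1,2,3,4],[0,1],[2],[0],[1],[3],[4],[0,1,2])","([0,1,2,3,4,5],[2],[3],[0,1,2,3],[2,3],[4,5])").replace("len(use)==5","len(use)==6")
open("fit3.py","w").write(s)
E
python3 fit3.py
```

```text
[0, 1, 2, 3, 4, 5] [0.5254 0.0629 0.0397 0.1892] [ 1.1269 -0.0864  1.0579 -0.0482  0.836  -0.0985  1.1619  0.3599  0.5124
 -0.4977  0.9117  0.3802] 13.416916851991001
0 V [0.1755 0.3482]
0 TR [0.4312 0.1124]
0 TL [ 0.8146 -0.1351]
0 C2 [-0.5124  0.6551]
0 C3 [-1.3922 -1.6084]
1 V [ 0.2042 -0.5875]
1 TR [ 0.4608 -0.1983]
1 C2 [0.158  0.0303]
1 C3 [-1.5388  0.9118]
2 TR [-0.9392  2.944 ]
2 E1 [-0.3203 -0.4713]
2 E2 [ 2.7183 -0.5998]
3 E1 [-0.0209  0.0089]
3 E2 [ 2.3191 -0.1133]
3 TR [-0.1796  1.4939]
3 TL [-0.9747 -0.5446]
3 C1 [-0.0278  0.5483]
3 C2 [-0.0648 -1.1418]
4 V [0.2581 0.0416]
4 B [-0.0832  0.0583]
4 T [-0.2028 -0.0691]
5 V [-0.3103 -0.1928]
5 B [ 0.3748 -0.4267]
5 T [-0.1108  0.6726]
[2] [0.5259 0.0628 0.0399 0.1891] [ 0.     -0.      0.      0.     -0.0825 -0.909   0.      0.      0.
  0.      0.      0.    ] 5.227434927971216
[3] [0.5255 0.0628 0.0317 0.1882] [ 0.     -0.      0.     -0.     -0.      0.      0.6778  0.0042  0.
  0.      0.      0.    ] 3.7668491479988804
[0, 1, 2, 3] [0.5254 0.063  0.0389 0.1889] [ 1.1471 -0.1068  1.068  -0.0104  0.8322 -0.0185  1.1362  0.452   0.
  0.      0.      0.    ] 12.848945116369318
[2, 3] [0.5256 0.063  0.0294 0.1875] [ 0.      0.      0.      0.      0.2716 -0.2254  0.3905  0.2436  0.
  0.      0.      0.    ] 8.262994716530498
[4, 5] [0.5262 0.0615 0.0434 0.1926] [-0.     -0.      0.     -0.      0.      0.     -0.      0.      0.0751
 -0.154   0.8709  0.3555] 0.24316416880972458
```

Emit:
{"fn": "apply_moves", "kwargs": {
  "claw": [0.015,0.015,0.015,0.015,0.015,0.015,0.015],
  "xyz": [
    [0,0,-0.0005],
    [0,0,0],
    [0,0,0],
    [0,0,0],
    [0,0,0],
    [0,0,0],
    [0,0,0]
  ],
  "twist": [
    [0,0,0],
    [0,0,0],
    [0,0,0],
    [0,0,0],
    [0,0,0],
    [0,0,0],
    [0,0,0]
  ]
}}

```text
clock: 17.55
position: [0.5263, 0.0619, 0.1581]
tool_rot: [3.142, 0.0, 2.024]
force: [-1.2, -0.2, -4.1]
grip_width: 0.023
finger_force: 59.6
```

Run:
```python
from h import *
s=bot.observe();print(s["position"],s["force"],s["moment"],s["finger_force"])
print(bot.job_done())
```

```text
[0.52634599 0.06194729 0.15811531] [-1.21333738 -0.20604201 -4.1410122 ] [-0.05305378  0.03691748  0.01239304] 59.58909630775452
the job is handed in; nothing more can be done
None
```

The vent was pressed to its stop, held about a second and sprang back; the piston is now held in its bore (60 N grip, about 1 N side force) with the crossbar top at about 0.189 m, level with the tip to within a few mm (camera estimates 0.187–0.193 m), and the job was handed in at about 17.6 s of the 51 s.

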